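# Fit the laser level's cell and hold its recessed reset with a pin punch

## Task

Get the laser level base working again: take the orange battery cell from the blue tray and drop it, foot down, into the green-ringed well of the base so that it sits on the bottom. Then take the pin punch out of its wooden block, reach its pin down through the blue-ringed hole and push the red reset button inside fully down without forcing it. Finish while still gripping the punch and holding the button down; leave the folding rule, calculator and tape measure alone.

Things in the scene. Friction and masses are not known exactly. Their poses are not given: they have to be found in the camera images.
- laser_base: Laser level base, fixed: grey box with yellow corners and black foot, 174 x 134 mm (x, y), flat deck 65 mm above the table. Origin: centre of its underside; x to its back, y to its left, z up. In its frame the green-ringed cell well is at x -40, y +38 mm, the blue-ringed hole at x -40, y -38 mm; a round laser head (54 mm wide) stands 30 mm above the deck at x +50, y 0.
- well_mouth (a point): Centre of the mouth of the cell well, level with the deck: round vertical well 22 mm in diameter with a 2 mm chamfer, 35 mm deep, with a brass contact at the bottom.
- well_floor (a point): Centre of the bottom of the cell well, 35 mm below the deck, 30 mm above the table; z axis up.
- aperture (a point): Centre of the mouth of the round vertical hole, level with the deck, 14 mm in diameter with a 2 mm chamfer; too narrow for a finger. The red button lies 28 mm below it.
- button_top (a point): Centre of the top of the red reset button (11 mm in diameter), 28 mm below the deck (37 mm above the table) when not pressed; it moves down with the button.
- reset_button (a joint): Travel of the reset button, m: 0 when up, 0.005 fully down at its stop. A spring pushes it back up; it takes 2.4 N to start it and 6.4 N to hold it fully down. It comes up when let go.
- cell_tray: Blue tray for spare cells on a black foot, fixed to the table, 94 x 94 mm, 38 mm high; origin: centre of its underside. Four round wells, 19.5 mm in diameter and 30 mm deep, at x, y = +-21 mm; only the one at x -21, y +21 mm holds a cell.
- cell: Orange battery cell, black band, small steel cap on top: a cylinder 18 mm in diameter, 65 mm tall, about 46 g, loose. Origin: centre of its lower end; z axis along it, up. It starts upright in its tray well, lower end 8 mm above the table, 35 mm of it above the tray. Fully home in the base, 30 mm of it stands above the deck.
- punch_block: Beech block for the punch, fixed to the table, 80 x 64 mm, 65 mm high, with a stepped hole in its centre; origin: centre of its underside.
- punch: Steel pin punch, 140 mm long, about 70 g, loose. Origin: centre of its pin's tip (lower end); z axis along it, up. Pin 6 mm in diameter, 47 mm long, then a cone; from 52 to 140 mm a round body 12 mm in diameter to grip it by (red band at 80 to 86 mm, ribs above). It starts upright in its block, tip 10 mm above the table, 85 mm of the body above the block.
- folding_rule: Yellow folding rule, 17 x 239 x 18 mm, lying loose between the robot and the work: a bystander. Origin: centre of its underside, long axis y.
- calculator: Desk calculator, 165 x 112 x 39 mm, loose behind the work: a bystander. Origin: centre of its underside.
- tape_measure: Yellow tape measure, 42 x 84 x 66 mm, loose behind the work: a bystander. Origin: centre of its underside.
There are look-alikes about, which are no part of the job. Of the things that look like the cell, the largest one is meant.

How it is judged:
On the way, in this order (a step that is already met when the one before it is completed fails the run):
1. the cell sits on the bottom of its well in the base, let go (horizontal distance between cell and well_floor below 0.005 m and z of cell in the frame of well_floor between -0.003 and 0.003 m and angle between cell's own z axis and vertical below 0.2 rad and contact force between the fingers and cell below 0.2 N), for 0.3 s.
2. the gripped punch holds the reset button down (value of joint reset_button above 0.0035 m and distance between punch and button_top below 0.007 m and contact force between punch and laser_base above 1.5 N and contact force between the fingers and punch above 2 N), for 0.5 s.
At the end, for the whole second after the job is handed in: The cell stands in the base's well, its lower end within 3 mm of the bottom and 5 mm of the centre line, not gripped; the gripper still holds the punch, whose tip presses on the button (more than 1.5 N) and keeps it at least 3.5 of its 5 mm down (all of step 1 and all of step 2); the arm keeps its last pose, push and grip.
It fails at once if the folding rule was pushed away (more than 3 cm) (distance of folding_rule from where it was at the start of the episode above 0.03 m).
It fails at once if the calculator was pushed away (more than 3 cm) (distance of calculator from where it was at the start of the episode above 0.03 m).
It fails at once if the tape measure was pushed away (more than 3 cm) (distance of tape_measure from where it was at the start of the episode above 0.03 m).
It fails at once if the reset button was pressed before the cell was in its well (value of joint reset_button above 0.003 m and (horizontal distance between cell and well_floor above 0.01 m or z of cell in the frame of well_floor above 0.01 m)).
It fails at once if the button was forced: punch driven into the unit with more than 45 N (contact force between punch and laser_base above 45 N).
It also fails if it takes over 64 s, if anything falls off the work surface, if the arm or the gripper's body presses on something with over 40 N, if the wrist force passes 120 N, or if a joint passes its speed limit or range.

## Robot

A 7-joint arm with a two-finger parallel gripper is mounted at the origin on the work surface; the furniture and walls round the work are solid. World frame = base frame: x ahead of the robot, y to its left, z up, the work surface at z = 0. Lengths are in m, angles in rad, forces in N, time in s.
With the tool pointing down it reaches from about 0.4 to 0.875 m from the base axis. Payload 19.3 kg.
Tool frame: the origin (TCP) lies at the very end of the fingers, on their centre line; the grasp point (between the pads) lies 19 mm behind it; z points along the fingers, y is the line along which they close (so a half turn about z gives the same grasp; the last joint's range is limited). The gripper opens to 85 mm and grips with 20 to 120 N. Pads are 22 mm wide; open, the fingers measure 114 mm over their backs; the gripper's body (76 mm by 85 mm) begins 54 mm behind the grasp point. The pads swing forward as they close: fully open they stand 13 mm farther back than shut.
Start: joints at [1.159, 0.521, -0.036, 1.599, 0.021, 1.021, -0.113], TCP at [0.209, -0.589, 0.231] pointing down, gripper open.
Joint ranges: [-2.91, 2.91], [-0.3, 2.13], [-1.5, 1.42], [0.17, 2.43], [-1.26, 4.41], [0.16, 1.93], [-2.52, 2.52]. Speed limits (rad/s): [1.89, 1.89, 2.39, 2.39, 3.01, 3.01, 3.01].

## Interface

Orientations are given as a rotation vector (axis times angle).
In Python, from rig import monitor, read_camera, finish_job gives the robot as it stands. The module is installed in compiled form; this text tells all that it offers.
- The arm moves only by the shell command python3 -m crank 'ROWS'. ROWS is JSON, a list of rows, each an object with "hand": the finger opening in m, from 0 to 0.0854; "slide": the shift along the tool's x, y, z in m, a list of three; "rotation": the turn, a rotation vector about the tool's x, y, z in rad, a list of three. A call has 1 to 20 rows; each row is the pose to reach, as a shift and turn from the pose commanded when the call began, along the tool's axes at that moment; what a row does not reach only later rows make up. A row lasts 1/8 s, in which the tool goes at most 62.5 mm and 10.7 degrees, less where a joint would pass 70% of its speed; a pose out of reach is approached as far as the arm can. A call with a gripper value outside its range is refused whole. The fingers move at their own pace and stop on an object; the grip force is fixed at half the most. Time passes only in rows, so rows that repeat a pose let the fingers close. It gives the time, the measured TCP pose, the force, the opening and the grip force at its end, in the units of the state.
- monitor.get_state(): the state, without advancing time (a new reading comes with each control period).
- read_camera(name): name is "side" or "top" or "wrist"; returns a dict with "image" (480x640x3 uint8, red, green, blue), "camera_matrix" (3x3 intrinsics, pixels), "dist" ([k1, k2, p1, p2, k3] as OpenCV has them; the pictures are not rectified), "rvec" (rotation vector, rad) and "tvec" (3), from world to camera coordinates, as OpenCV has them. Camera axes: x right, y down, z forward; pixel columns grow to the right and rows downward; lengths in m; the calibration is good to about 2 mm. A picture is of the moment at which its call begins. There is no depth.
- finish_job(): hands the job in; it is judged then, once.
The state is a dict: "time_s": time; "joint_positions": joint angles; "joint_velocities": joint speeds; "tau": joint torques, N m; "tcp_pos": TCP position; "ee_rot": TCP orientation; "force": force on the tool from outside, world axes, zero at the start; "ft_torque": the same for the moment, N m; "finger_gap": finger opening in m; "grasp_force": force on a finger pad.
Only numpy, scipy, OpenCV 4.12 (cv2) and the standard library are available. Lean on these libraries where they do the work, as an engineer would, in place of code of your own. Each camera call takes 0.05 s, during which the arm holds its last target. There are 200 camera calls.

## Working session

There is one attempt and no reset: what is moved stays moved. The work goes in short steps, Python scripts to look and compute and a shell command to move; the robot and the scene stay as the last step left them, time stands still between calls to the robot, and variables do not carry over. Pictures are saved under pics/ and viewed, at most 11 in all, crops included, and the job is handed in when it is done.

```bash
mkdir -p pics; cat > h.py <<'E'
import numpy as np, cv2
from rig import monitor, read_camera
def cap(n,save=None):
    c=read_camera(n)
    if save: cv2.imwrite(f'pics/{save}.png',c['image'][:,:,::-1])
    return c
def ray(c,uv):
    K=np.array(c['camera_matrix'],float);d=np.array(c['dist'],float)
    p=cv2.undistortPoints(np.array(uv,float).reshape(-1,1,2),K,d).reshape(-1,2)
    R=cv2.Rodrigues(np.array(c['rvec'],float))[0];t=np.array(c['tvec'],float).ravel()
    D=np.c_[p,np.ones(len(p))]@R
    return -R.T@t,D/np.linalg.norm(D,axis=1)[:,None]
def onplane(c,uv,z):
    o,D=ray(c,uv);return o+D*((z-o[2])/D[:,2])[:,None]
def proj(c,P):
    return cv2.projectPoints(np.array(P,float).reshape(-1,1,3),np.array(c['rvec'],float),np.array(c['tvec'],float),np.array(c['camera_matrix'],float),np.array(c['dist'],float))[0].reshape(-1,2)
def tri(cs,uvs):
    A=0;b=0
    for c,uv in zip(cs,uvs):
        o,D=ray(c,[uv]);M=np.eye(3)-np.outer(D[0],D[0]);A=A+M;b=b+M@o
    return np.linalg.solve(A,b)
E
python3 - <<'E'
from h import *
a=cap('top','top1');b=cap('side','side1')
for c in(a,b):
    o,D=ray(c,[(320,240)]);print(o,D)
s=monitor.get_state();print(s)
E
```

```text
[ 0.50112907 -0.00829213  1.34808246] [[ 0.07197627  0.02141107 -0.9971765 ]]
[0.0101481  0.82027955 0.48774735] [[ 0.52212677 -0.76436771 -0.3783195 ]]
{'time_s': 0.1, 'joint_positions': array([ 1.1587655 ,  0.52194713, -0.03633377,  1.5999007 ,  0.02119147,
        1.02109094, -0.11282669]), 'joint_velocities': array([-9.03726024e-04, -1.47153323e-03,  3.76330060e-04, -6.59952787e-04,
        2.11609649e-03, -3.72067431e-05,  1.03463577e-03]), 'tau': array([ 4.17376257e-03, -9.28476477e+01,  1.98415183e+00, -3.70529938e+01,
        1.82424684e-02,  5.31189668e-03,  3.23221070e-05]), 'tcp_pos': array([ 0.20939232, -0.58858969,  0.23080576]), 'ee_rot': array([-3.09490502e+00, -5.34118796e-01,  3.41544742e-04]), 'force': array([ 0.16117281, -0.33894386, -0.71311836]), 'ft_torque': array([ 0.03362892, -0.02641706,  0.02729548]), 'grasp_force': 0.0, 'finger_gap': 0.08544636648940125}
```

View pics/top1.png

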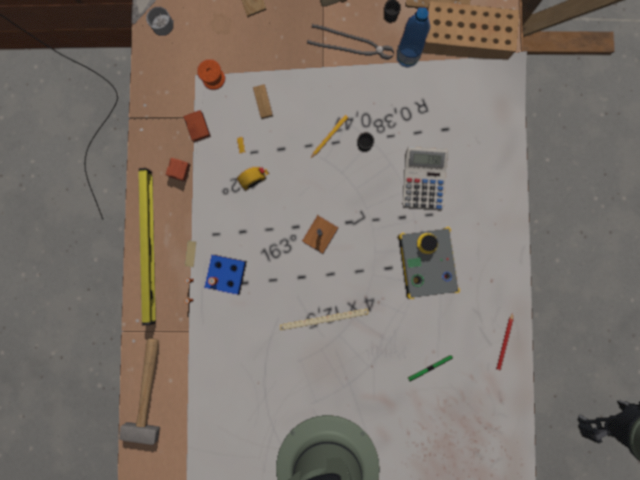

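View pics/side1.png

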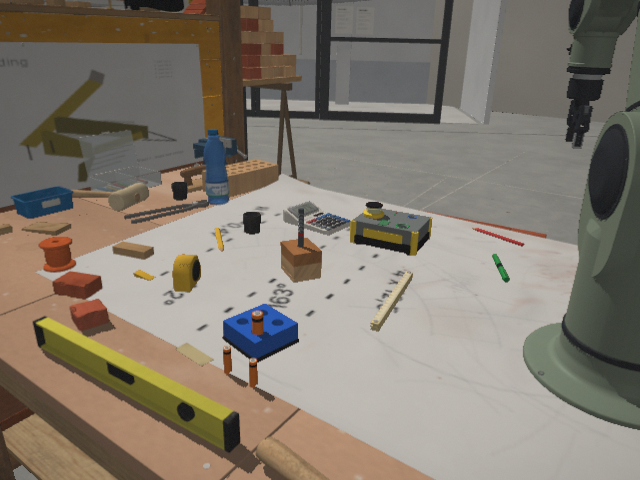

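The top view shows the tray at (226,274) with the cell at (212,282), the punch block at (320,234), the base at (429,263) and the rule at (325,320). The side view shows the cell at (258,322), two smaller look-alikes in front of the tray at (227,360) and (253,372), and the punch at (301,228). I'll enlarge the important parts.

```bash
python3 - <<'E'
from h import *
t=cv2.imread('pics/top1.png');s=cv2.imread('pics/side1.png')
def crop(i,x,y,w,h,f): return cv2.resize(i[y:y+h,x:x+w],None,fx=f,fy=f,interpolation=cv2.INTER_CUBIC)
A=crop(t,390,220,80,60+20,5) #400x400
B=crop(t,180,240,80,40*2,5)
C=crop(t,290,205,80,40,5)
D=crop(s,210,290,100,50,4)
D2=crop(s,340,195,100,50,4)
top=np.hstack([A,B]); C=crop(t,290,210,53,40,5)[:200,:265]; D=crop(s,220,295,67,50,4)[:200,:268]; E=crop(s,345,198,89,67,3)[:200,:267]
cv2.imwrite('pics/crop1.png',np.vstack([top,np.hstack([C,D,E])[:,:800]]))
E
```

```text
(no output)
```

View pics/crop1.png

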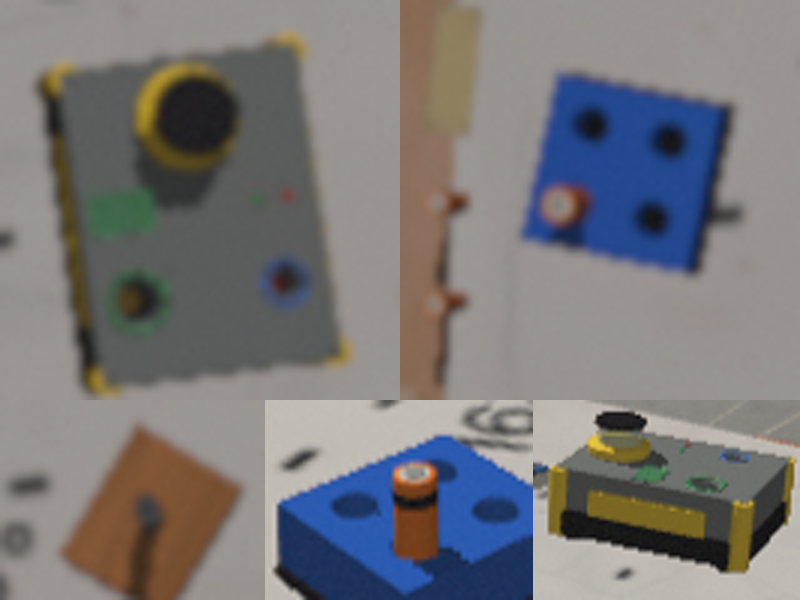

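The crops show the green ring at about (417.6,280), the blue ring at (447,276), the cell cap at (211.6,281) and the punch head at (319.6,231.6) in the top picture. Next I'll get coarse positions from colour masks.

```bash
python3 - <<'E'
from h import *
c=cap('top');s=cap('side')
im=c['image'];hsv=cv2.cvtColor(im,cv2.COLOR_RGB2HSV)
def blob(lo,hi,x,y,w,h):
    m=cv2.inRange(hsv,lo,hi);k=np.zeros_like(m);k[y:y+h,x:x+w]=m[y:y+h,x:x+w]
    pts=cv2.findNonZero(k);
    return pts.reshape(-1,2)
def cen(p): (x,y),r=cv2.minEnclosingCircle(p.astype(np.float32));return (x,y),r,p.mean(0),len(p)
for n,a in dict(green=((45,70,40),(90,255,255),405,271,25,18),blue=((100,70,60),(130,255,255),438,266,20,20)).items():
    r=cen(blob(*a));print(n,r,onplane(c,[r[0],r[2]],.065))
p=blob((100,120,60),(130,255,255),200,250,50,50);r=cv2.minAreaRect(p);print('tray',r,onplane(c,[r[0]],.038))
print('cell',onplane(c,[(211.6,280.8)],.073)); print('cell tri',tri([c,s],[(211.6,280.8),(220+150/4,295+71/4)]))
print('punch top',onplane(c,[(319.6,231.6)],.150), tri([c,s],[(319.4,231.8),(301,209)]))
p=blob((5,90,60),(18,255,255),295,210,50,50);r=cv2.minAreaRect(p);print('block',r,onplane(c,[r[0]],.065))
w=cap('wrist','wrist1');o,D=ray(w,[(320,240)]);print(o,D)
E
```

```text
green ((417.2910461425781, 280.2313537597656), 5.711122035980225, array([419.77777778, 278.88888889]), 9) [[ 0.49110059 -0.22904693  0.065     ]
 [ 0.49452106 -0.23541791  0.065     ]]
blue ((446.8823547363281, 276.0882263183594), 5.002268314361572, array([446.82222222, 276.        ]), 45) [[ 0.5017296  -0.30451009  0.065     ]
 [ 0.50195372 -0.30436079  0.065     ]]
tray ((224.97645568847656, 274.1058654785156), (34.27500534057617, 32.97342300415039), 12.52880859375) [[0.50568902 0.269233   0.038     ]]
cell [[0.48839854 0.29593592 0.073     ]]
cell tri [0.48758935 0.29558553 0.07175493]
punch top [[0.60786567 0.01844207 0.15      ]] [0.60758077 0.01900476 0.14857643]
block ((319.7646484375, 234.05882263183594), (23.66680335998535, 29.84075164794922), 30.963754653930664) [[0.60908134 0.01989954 0.065     ]]
[ 0.27569032 -0.56516858  0.37362358] [[-0.27879762 -0.10894504 -0.95415034]]
```

```bash
cat >> h.py <<'E'
from scipy.spatial.transform import Rotation as Ro
def plan(*pts,yaw=None):
    s=monitor.get_state();R=Ro.from_rotvec(s['ee_rot'])
    for p in pts: print('slide',np.round(R.inv().apply(np.array(p)-s['tcp_pos']),4))
    x=R.apply([1,0,0]);y=np.degrees(np.arctan2(x[1],x[0]))
    if yaw is None: yaw=y
    T=Ro.from_matrix(np.c_[[np.cos(np.radians(yaw)),np.sin(np.radians(yaw)),0],[np.sin(np.radians(yaw)),-np.cos(np.radians(yaw)),0],[0,0,-1]])
    print('yaw now',round(y,2),'rot',np.round((R.inv()*T).as_rotvec(),4),'t',s['time_s'],'tcp',s['tcp_pos'].round(4),'gap',s['finger_gap'],'F',s['force'].round(2))
E
python3 - <<'E'
from h import *
plan((.40,-.45,.23),(.52,-.2,.23),(.54,.05,.25),(.488,.296,.20),yaw=110)
E
```

```text
slide [ 0.2261 -0.0668  0.0011]
slide [ 0.4229 -0.2622  0.0012]
slide [ 0.5255 -0.491  -0.0187]
slide [ 0.559  -0.7402  0.0314]
yaw now 19.58 rot [-4.0000e-04 -4.0000e-04 -1.5781e+00] t 0.25 tcp [ 0.2094 -0.5887  0.231 ] gap 0.08501095695922127 F [ 0.34  0.37 -0.9 ]
```

```bash
python3 -m crank '[{"hand":0.05,"slide":[0.06,-0.017,0],"rotation":[0,0,-0.05]},{"hand":0.05,"slide":[0.113,-0.033,0],"rotation":[0,0,-0.15]},{"hand":0.05,"slide":[0.17,-0.05,0],"rotation":[0,0,-0.25]},{"hand":0.05,"slide":[0.22,-0.08,0],"rotation":[0,0,-0.35]},{"hand":0.05,"slide":[0.26,-0.115,0],"rotation":[0,0,-0.45]},{"hand":0.05,"slide":[0.30,-0.155,0],"rotation":[0,0,-0.55]},{"hand":0.05,"slide":[0.34,-0.19,0],"rotation":[0,0,-0.65]},{"hand":0.05,"slide":[0.38,-0.225,0],"rotation":[0,0,-0.75]},{"hand":0.05,"slide":[0.42,-0.262,0],"rotation":[0,0,-0.85]},{"hand":0.05,"slide":[0.44,-0.31,0],"rotation":[0,0,-0.95]},{"hand":0.05,"slide":[0.46,-0.36,0],"rotation":[0,0,-1.05]},{"hand":0.05,"slide":[0.48,-0.41,0],"rotation":[0,0,-1.15]},{"hand":0.05,"slide":[0.50,-0.46,0],"rotation":[0,0,-1.25]},{"hand":0.05,"slide":[0.52,-0.51,0],"rotation":[0,0,-1.35]},{"hand":0.05,"slide":[0.53,-0.56,0],"rotation":[0,0,-1.45]},{"hand":0.05,"slide":[0.54,-0.61,0],"rotation":[0,0,-1.55]},{"hand":0.05,"slide":[0.55,-0.66,0.01],"rotation":[0,0,-1.578]},{"hand":0.05,"slide":[0.555,-0.71,0.02],"rotation":[0,0,-1.578]},{"hand":0.05,"slide":[0.559,-0.740,0.031],"rotation":[0,0,-1.578]},{"hand":0.05,"slide":[0.559,-0.740,0.031],"rotation":[0,0,-1.578]}]'
python3 - <<'E'
from h import *
c=cap('wrist','wrist2');s=monitor.get_state()
print(s['tcp_pos'],s['ee_rot'],s['finger_gap'],proj(c,[(.488,.296,.073),(.488,.296,.038),(.509,.269,.038)]))
E
```

```text
time_s: 2.75
tcp_pos: [0.4867, 0.2979, 0.1995]
ee_rot: [-1.797, -2.575, 0.001]
force: [-0.4, -1.0, -0.2]
finger_gap: 0.0501
grasp_force: 0.0
[0.48763642 0.29620807 0.19991735] [-1.79970920e+00 -2.57445946e+00  1.12272310e-03] 0.049959239603987377 [[316.98709852 223.74138038]
 [316.97198932 212.22440712]
 [329.782497   251.43975265]]
```

View pics/wrist2.png

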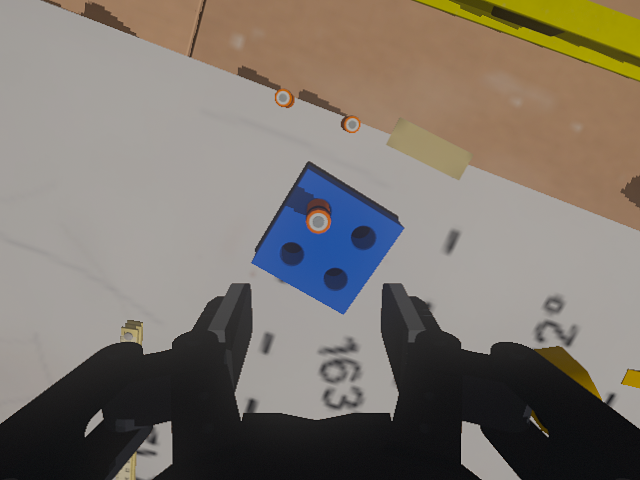

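The wrist view shows the cell cap at (318,222), within 2 px of my prediction. The two small look-alikes at (285,98) and (352,124) are well clear.

```bash
python3 - <<'E'
from h import *
c=cap('wrist');h=cv2.cvtColor(c['image'],cv2.COLOR_RGB2HSV)
m=cv2.inRange(h,(3,120,110),(18,255,255));k=np.zeros_like(m);k[195:245,295:345]=m[195:245,295:345]
p=cv2.findNonZero(k).reshape(-1,2)
p=p[p[:,1]>207];(u,r)=cv2.minEnclosingCircle(p.astype(np.float32));print(u,r,len(p))
P=onplane(c,[u,(318,222)],.073);print(P)
plan((*P[1][:2],.12),(*P[1][:2],.048),yaw=110)
E
```

```text
(317.7129821777344, 217.72857666015625) 12.292218208312988 177
[[0.48799063 0.2984512  0.073     ]
 [0.48924485 0.29561693 0.073     ]]
slide [0.     0.0011 0.0802]
slide [1.000e-04 1.100e-03 1.522e-01]
yaw now 110.0 rot [-0.0004  0.0004 -0.    ] t 2.85 tcp [0.4882 0.2953 0.2002] gap 0.05012724462390957 F [ 0.62 -0.53 -0.32]
```

```bash
python3 -m crank '[{"hand":0.05,"slide":[0,0.001,0.04],"rotation":[0,0,0]},{"hand":0.05,"slide":[0,0.001,0.08],"rotation":[0,0,0]},{"hand":0.05,"slide":[0,0.001,0.11],"rotation":[0,0,0]},{"hand":0.05,"slide":[0,0.001,0.135],"rotation":[0,0,0]},{"hand":0.05,"slide":[0,0.001,0.152],"rotation":[0,0,0]},{"hand":0.05,"slide":[0,0.001,0.152],"rotation":[0,0,0]},{"hand":0.01,"slide":[0,0.001,0.152],"rotation":[0,0,0]},{"hand":0.01,"slide":[0,0.001,0.152],"rotation":[0,0,0]},{"hand":0.01,"slide":[0,0.001,0.152],"rotation":[0,0,0]},{"hand":0.01,"slide":[0,0.001,0.152],"rotation":[0,0,0]},{"hand":0.01,"slide":[0,0.001,0.152],"rotation":[0,0,0]}]'
```

```text
time_s: 4.22
tcp_pos: [0.4896, 0.2963, 0.0493]
ee_rot: [1.802, 2.573, 0.002]
force: [-0.3, -1.4, 7.0]
finger_gap: 0.0149
grasp_force: 58.4
```

```bash
python3 -m crank '[{"hand":0.01,"slide":[0,0,-0.01],"rotation":[0,0,0]},{"hand":0.01,"slide":[0,0,-0.03],"rotation":[0,0,0]},{"hand":0.01,"slide":[0,0,-0.06],"rotation":[0,0,0]},{"hand":0.01,"slide":[0,0,-0.09],"rotation":[0,0,0]},{"hand":0.01,"slide":[0,0,-0.11],"rotation":[0,0,0]},{"hand":0.01,"slide":[0,0,-0.12],"rotation":[0,0,0]},{"hand":0.01,"slide":[0,0,-0.12],"rotation":[0,0,0]}]'
python3 - <<'E'
from h import *
c=cap('wrist');s=cap('side')
a=c['image'][:,120:520];a=cv2.resize(a,(400,480))
P=monitor.get_state()['tcp_pos'];u=proj(s,[P])[0].astype(int);print(u,P,monitor.get_state()['finger_gap'])
b=s['image'][u[1]-60:u[1]+60,u[0]-50:u[0]+50];b=cv2.resize(b,(400,480),interpolation=cv2.INTER_CUBIC)
cv2.imwrite('pics/lift.png',np.hstack([a,b])[:,:,::-1])
E
```

```text
time_s: 5.1
tcp_pos: [0.4893, 0.2961, 0.1692]
ee_rot: [1.802, 2.573, 0.002]
force: [-0.2, 0.2, -1.0]
finger_gap: 0.0148
grasp_force: 58.5
[254 257] [0.48885571 0.29581421 0.16789436] 0.014858310403404504
```

View pics/lift.png

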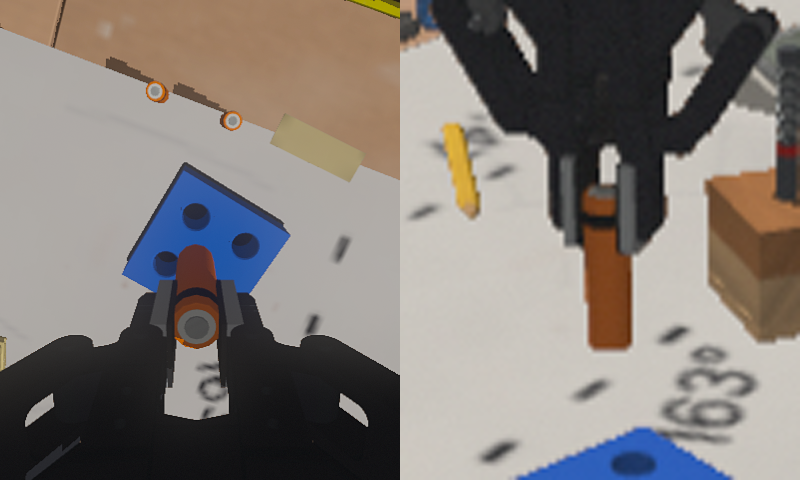

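The cell is held upright, gripped near its top. I'll carry it to just short of the well and check the well with the wrist camera.

```bash
python3 - <<'E'
from h import *
plan((.475,.0,.21),(.4617,-.2694,.20),yaw=54)
E
```

```text
slide [-0.2733 -0.1142 -0.042 ]
slide [-0.5219 -0.2188 -0.0319]
yaw now 109.99 rot [-5.000e-04  5.000e-04  9.773e-01] t 5.2 tcp [0.4889 0.2958 0.1679] gap 0.014858310403404504 F [-0.24 -0.32 -0.79]
```

```bash
python3 -m crank '[{"hand":0.01,"slide":[-0.01,-0.004,-0.01],"rotation":[0,0,0]},{"hand":0.01,"slide":[-0.03,-0.012,-0.02],"rotation":[0,0,0.05]},{"hand":0.01,"slide":[-0.06,-0.025,-0.03],"rotation":[0,0,0.1]},{"hand":0.01,"slide":[-0.1,-0.042,-0.035],"rotation":[0,0,0.18]},{"hand":0.01,"slide":[-0.14,-0.059,-0.04],"rotation":[0,0,0.26]},{"hand":0.01,"slide":[-0.18,-0.075,-0.04],"rotation":[0,0,0.34]},{"hand":0.01,"slide":[-0.22,-0.092,-0.04],"rotation":[0,0,0.42]},{"hand":0.01,"slide":[-0.26,-0.109,-0.04],"rotation":[0,0,0.5]},{"hand":0.01,"slide":[-0.3,-0.126,-0.04],"rotation":[0,0,0.58]},{"hand":0.01,"slide":[-0.34,-0.143,-0.04],"rotation":[0,0,0.66]},{"hand":0.01,"slide":[-0.38,-0.159,-0.035],"rotation":[0,0,0.74]},{"hand":0.01,"slide":[-0.42,-0.176,-0.035],"rotation":[0,0,0.82]},{"hand":0.01,"slide":[-0.46,-0.193,-0.032],"rotation":[0,0,0.9]},{"hand":0.01,"slide":[-0.49,-0.206,-0.032],"rotation":[0,0,0.95]},{"hand":0.01,"slide":[-0.51,-0.214,-0.032],"rotation":[0,0,0.977]},{"hand":0.01,"slide":[-0.522,-0.219,-0.032],"rotation":[0,0,0.977]},{"hand":0.01,"slide":[-0.522,-0.219,-0.032],"rotation":[0,0,0.977]},{"hand":0.01,"slide":[-0.522,-0.219,-0.032],"rotation":[0,0,0.977]}]'
python3 - <<'E'
from h import *
c=cap('wrist','wrist3');s=monitor.get_state()
print(s['tcp_pos'],proj(c,[(.4911,-.2290,.065),(.5017,-.3045,.065)]))
h=cv2.cvtColor(c['image'],cv2.COLOR_RGB2HSV)
for n,lo,hi,q in(('green',(40,70,40),(90,255,255),(.4911,-.2290,.065)),('blue',(100,90,60),(130,255,255),(.5017,-.3045,.065))):
    u=proj(c,[q])[0].astype(int);m=cv2.inRange(h,lo,hi);k=np.zeros_like(m);k[u[1]-24:u[1]+24,u[0]-24:u[0]+24]=m[u[1]-24:u[1]+24,u[0]-24:u[0]+24]
    p=cv2.findNonZero(k)
    if p is None: continue
    p=p.reshape(-1,2);e=cv2.fitEllipse(cv2.convexHull(p));print(n,e,len(p),onplane(c,[e[0]],.065))
E
```

```text
time_s: 7.45
tcp_pos: [0.4619, -0.2683, 0.2003]
ee_rot: [-2.798, -1.429, -0.0]
force: [0.6, 0.2, -0.7]
finger_gap: 0.0145
grasp_force: 58.5
[ 0.46197501 -0.26832407  0.20035303] [[316.86315979 148.82034746]
 [389.59708484 225.80149846]]
green ((316.69384765625, 148.48260498046875), (46.486392974853516, 47.274436950683594), 8.015466690063477) 463 [[ 0.49113953 -0.22874657  0.065     ]]
blue ((388.7406005859375, 226.0028076171875), (31.666318893432617, 33.570804595947266), 65.142333984375) 300 [[ 0.501113   -0.30426228  0.065     ]]
```

View pics/wrist3.png

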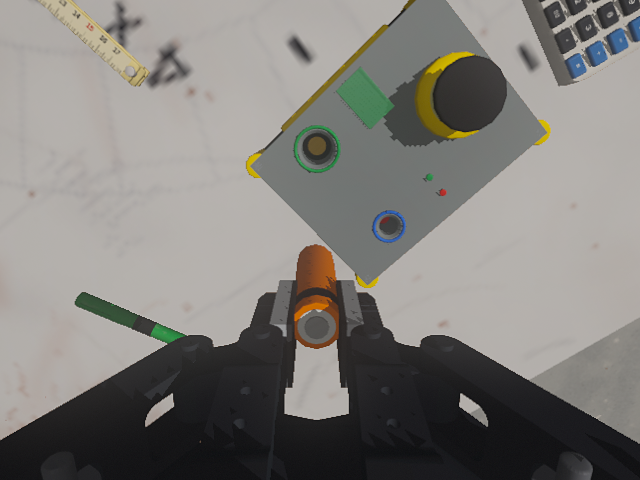

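The wrist view shows the green ring at (317,148) and the blue ring at (389,226), within 1 mm of the top-camera estimates. The cell is upright in the jaws, with its cap at (317,327).

```bash
python3 - <<'E'
from h import *
c=cap('wrist');s=monitor.get_state();R=Ro.from_rotvec(s['ee_rot'])
P=onplane(c,[(317,327)],s['tcp_pos'][2]+.024);print(P,R.inv().apply(P-s['tcp_pos']))
w=(.4911,-.2288)
plan((*w,.16),(*w,.12),(*w,.072),(*w,.066),yaw=54)
E
```

```text
[[ 0.46381836 -0.26644573  0.22435714]] [[ 0.00266401  0.00030624 -0.02399925]]
slide [0.0491 0.0003 0.0404]
slide [0.0491 0.0003 0.0804]
slide [0.0491 0.0003 0.1284]
slide [0.0491 0.0003 0.1344]
yaw now 54.1 rot [-0.0001 -0.0003  0.0018] t 7.55 tcp [ 0.462  -0.2684  0.2004] gap 0.01510057915266249 F [ 0.45 -0.53 -1.11]
```

```bash
python3 -m crank '[{"hand":0.01,"slide":[0.015,0,0],"rotation":[0,0,0]},{"hand":0.01,"slide":[0.035,0,0.01],"rotation":[0,0,0]},{"hand":0.01,"slide":[0.048,0,0.03],"rotation":[0,0,0]},{"hand":0.01,"slide":[0.048,0,0.055],"rotation":[0,0,0]},{"hand":0.01,"slide":[0.048,0,0.075],"rotation":[0,0,0]},{"hand":0.01,"slide":[0.048,0,0.085],"rotation":[0,0,0]},{"hand":0.01,"slide":[0.048,0,0.09],"rotation":[0,0,0]},{"hand":0.01,"slide":[0.048,0,0.094],"rotation":[0,0,0]},{"hand":0.01,"slide":[0.048,0,0.097],"rotation":[0,0,0]},{"hand":0.01,"slide":[0.048,0,0.1],"rotation":[0,0,0]},{"hand":0.01,"slide":[0.048,0,0.1],"rotation":[0,0,0]}]'
```

```text
time_s: 8.93
tcp_pos: [0.4899, -0.2305, 0.1002]
ee_rot: [-2.799, -1.426, 0.0]
force: [0.2, 0.2, -0.4]
finger_gap: 0.015
grasp_force: 58.5
```

No contact force, and the foot is already below deck level, so I'll continue down.

```bash
python3 -m crank '[{"hand":0.01,"slide":[0,0,0.005],"rotation":[0,0,0]},{"hand":0.01,"slide":[0,0,0.01],"rotation":[0,0,0]},{"hand":0.01,"slide":[0,0,0.015],"rotation":[0,0,0]},{"hand":0.01,"slide":[0,0,0.02],"rotation":[0,0,0]},{"hand":0.01,"slide":[0,0,0.025],"rotation":[0,0,0]},{"hand":0.01,"slide":[0,0,0.027],"rotation":[0,0,0]},{"hand":0.01,"slide":[0,0,0.027],"rotation":[0,0,0]}]'
```

```text
time_s: 9.8
tcp_pos: [0.4899, -0.2305, 0.0732]
ee_rot: [-2.799, -1.427, 0.0]
force: [-0.5, 0.1, -0.7]
finger_gap: 0.0148
grasp_force: 58.5
```

```bash
python3 -m crank '[{"hand":0.01,"slide":[0,0,0.0015],"rotation":[0,0,0]},{"hand":0.01,"slide":[0,0,0.002],"rotation":[0,0,0]},{"hand":0.03,"slide":[0,0,0.002],"rotation":[0,0,0]},{"hand":0.04,"slide":[0,0,0.002],"rotation":[0,0,0]},{"hand":0.04,"slide":[0,0,0.002],"rotation":[0,0,0]},{"hand":0.04,"slide":[0,0,0.002],"rotation":[0,0,0]},{"hand":0.04,"slide":[0,0,-0.01],"rotation":[0,0,0]},{"hand":0.04,"slide":[0,0,-0.03],"rotation":[0,0,0]},{"hand":0.04,"slide":[0,0,-0.06],"rotation":[0,0,0]},{"hand":0.04,"slide":[-0.02,0,-0.1],"rotation":[0,0,0]},{"hand":0.04,"slide":[-0.04,0,-0.13],"rotation":[0,0,0]},{"hand":0.04,"slide":[-0.04,0,-0.13],"rotation":[0,0,0]}]'
python3 - <<'E'
from h import *
w=cap('wrist');s=cap('side');cs=[w,s]
u=proj(s,[(.491,-.229,.095)])[0];print('exp side cap',u,'wrist cap',proj(w,[(.491,-.229,.095)]))
i=int(u[0]);j=int(u[1])
b=cv2.resize(s['image'][j-40:j+50,i-50:i+50],(400,360),interpolation=cv2.INTER_CUBIC)
a=cv2.resize(w['image'][:,120:600],(400,400))[:360]
cv2.imwrite('pics/placed.png',np.hstack([a,b])[:,:,::-1])
plan((.56,-.1,.25),(.52,.0,.25),(.608,.019,.20),yaw=90)
E
```

```text
time_s: 11.3
tcp_pos: [0.4665, -0.2646, 0.2061]
ee_rot: [2.797, 1.422, 0.003]
force: [0.3, 0.9, -0.6]
finger_gap: 0.0402
grasp_force: 0.0
exp side cap [402.27875903 214.13863665] wrist cap [[313.32339131 160.94387786]]
slide [ 0.1866 -0.02   -0.0463]
slide [ 0.244  -0.1111 -0.0464]
slide [ 0.3111 -0.0511  0.0037]
yaw now 54.0 rot [ 6.000e-04 -0.000e+00 -6.283e-01] t 11.4 tcp [ 0.4665 -0.2627  0.2037] gap 0.03973117907983184 F [-0.02  0.01 -0.1 ]
```

View pics/placed.png

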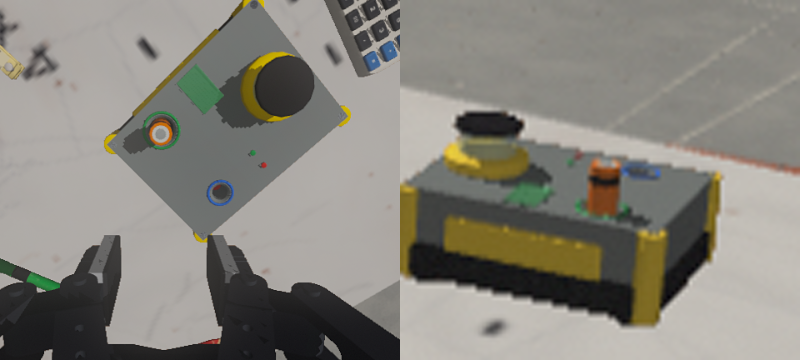

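The cell is seated: its cap is within a few pixels of the predicted positions in the wrist view (312,157) and the side view (402,214). Next I'll go to the punch.

```bash
python3 - <<'E'
from h import *
plan((.603,-.031,.215),yaw=85)
E
```

```text
slide [ 0.2677 -0.0258 -0.0113]
yaw now 54.0 rot [ 6.00e-04 -1.00e-04 -5.41e-01] t 11.4 tcp [ 0.4665 -0.2627  0.2037] gap 0.03973117907983184 F [-0.02  0.01 -0.1 ]
```

```bash
python3 -m crank '[{"hand":0.04,"slide":[0.02,-0.002,-0.008],"rotation":[0,0,-0.05]},{"hand":0.04,"slide":[0.06,-0.006,-0.011],"rotation":[0,0,-0.14]},{"hand":0.04,"slide":[0.1,-0.01,-0.011],"rotation":[0,0,-0.22]},{"hand":0.04,"slide":[0.14,-0.014,-0.011],"rotation":[0,0,-0.3]},{"hand":0.04,"slide":[0.18,-0.018,-0.011],"rotation":[0,0,-0.38]},{"hand":0.04,"slide":[0.22,-0.022,-0.011],"rotation":[0,0,-0.46]},{"hand":0.04,"slide":[0.25,-0.024,-0.011],"rotation":[0,0,-0.541]},{"hand":0.04,"slide":[0.268,-0.026,-0.011],"rotation":[0,0,-0.541]},{"hand":0.04,"slide":[0.268,-0.026,-0.011],"rotation":[0,0,-0.541]},{"hand":0.04,"slide":[0.268,-0.026,-0.011],"rotation":[0,0,-0.541]}]'
python3 - <<'E'
from h import *
c=cap('wrist','wrist4');s=monitor.get_state()
print(s['tcp_pos'],proj(c,[(.6076,.0188,.15),(.6076,.0188,.065)]))
E
```

```text
time_s: 12.65
tcp_pos: [0.6025, -0.0319, 0.2142]
ee_rot: [2.318, 2.121, -0.001]
force: [-0.4, -0.7, 0.3]
finger_gap: 0.0403
grasp_force: 0.0
[ 0.60251409 -0.03201216  0.21426922] [[317.0422328  155.29651165]
 [316.86798478 144.10400592]]
```

View pics/wrist4.png

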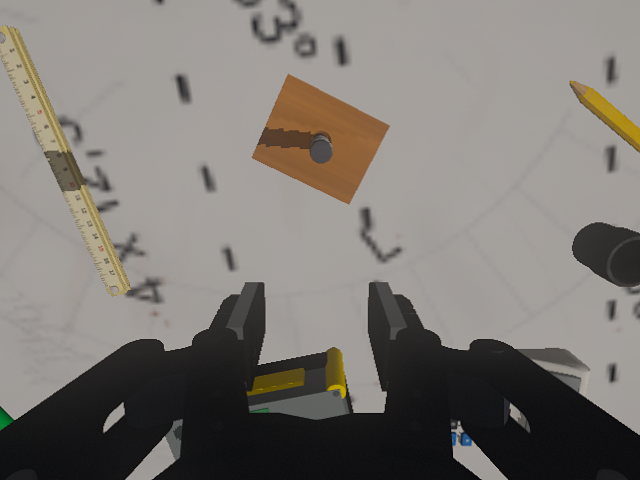

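The wrist view shows the punch head at (321,150) and the block corners centred near (320,140).

```bash
python3 - <<'E'
from h import *
c=cap('wrist')
print(onplane(c,[(321,150.5)],.15),onplane(c,[(320,140)],.065))
p=(.6095,.0205)
P=onplane(c,[(321,150.5)],.15)[0]
plan((*p,.215),(*p,.17),(*p,.085),yaw=85)
E
```

```text
[[0.60986062 0.02089397 0.15      ]] [[0.61013663 0.02133692 0.065     ]]
slide [ 0.0529  0.0022 -0.0007]
slide [0.053  0.0023 0.0443]
slide [0.053  0.0023 0.1293]
yaw now 84.9 rot [-0.0001  0.0006 -0.0018] t 12.75 tcp [ 0.6026 -0.032   0.2144] gap 0.03970205728380082 F [ 0.97 -0.33 -0.26]
```

```bash
python3 -m crank '[{"hand":0.04,"slide":[0.02,0.002,0],"rotation":[0,0,0]},{"hand":0.04,"slide":[0.045,0.002,0],"rotation":[0,0,0]},{"hand":0.04,"slide":[0.053,0.002,0.01],"rotation":[0,0,0]},{"hand":0.04,"slide":[0.053,0.002,0.04],"rotation":[0,0,0]},{"hand":0.04,"slide":[0.053,0.002,0.075],"rotation":[0,0,0]},{"hand":0.04,"slide":[0.053,0.002,0.105],"rotation":[0,0,0]},{"hand":0.04,"slide":[0.053,0.002,0.12],"rotation":[0,0,0]},{"hand":0.04,"slide":[0.053,0.002,0.129],"rotation":[0,0,0]},{"hand":0.04,"slide":[0.053,0.002,0.129],"rotation":[0,0,0]},{"hand":0,"slide":[0.053,0.002,0.129],"rotation":[0,0,0]},{"hand":0,"slide":[0.053,0.002,0.129],"rotation":[0,0,0]},{"hand":0,"slide":[0.053,0.002,0.129],"rotation":[0,0,0]},{"hand":0,"slide":[0.053,0.002,0.129],"rotation":[0,0,0]},{"hand":0,"slide":[0.053,0.002,0.129],"rotation":[0,0,0]}]'
```

```text
time_s: 14.5
tcp_pos: [0.6099, 0.0219, 0.0861]
ee_rot: [2.315, 2.122, 0.001]
force: [-2.1, 0.4, 6.4]
finger_gap: 0.0102
grasp_force: 58.4
```

```bash
python3 -m crank '[{"hand":0,"slide":[0,0,-0.008],"rotation":[0,0,0]},{"hand":0,"slide":[0,0,-0.025],"rotation":[0,0,0]},{"hand":0,"slide":[0,0,-0.05],"rotation":[0,0,0]},{"hand":0,"slide":[0,0,-0.08],"rotation":[0,0,0]},{"hand":0,"slide":[0,0,-0.105],"rotation":[0,0,0]},{"hand":0,"slide":[0,0,-0.12],"rotation":[0,0,0]},{"hand":0,"slide":[0,0,-0.12],"rotation":[0,0,0]},{"hand":0,"slide":[0,0,-0.12],"rotation":[0,0,0]}]'
python3 - <<'E'
from h import *
w=cap('wrist');s=cap('side');st=monitor.get_state();P=st['tcp_pos'];print(P,st['finger_gap'])
print('wrist TCP',proj(w,[P,P-[0,0,.076]]));q=proj(s,[P,P-[0,0,.076]]);print('side',q)
i,j=q.mean(0).astype(int);print(i,j)
b=cv2.resize(s['image'][j-50:j+50,i-40:i+40],(400,500),interpolation=cv2.INTER_CUBIC)
a=cv2.resize(w['image'][120:420,220:420],(333,500))
cv2.imwrite('pics/punch.png',np.hstack([a,b])[:,:,::-1])
E
```

```text
time_s: 15.5
tcp_pos: [0.6091, 0.0218, 0.2045]
ee_rot: [-2.315, -2.122, 0.001]
force: [-0.2, 0.1, -1.2]
finger_gap: 0.0107
grasp_force: 58.4
[0.60905673 0.02180806 0.20436908] 0.01029928106867053
wrist TCP [[315.70707253 301.37314242]
 [316.02383175 242.54369489]]
side [[299.91683191 183.38690259]
 [299.58510908 218.29595743]]
299 200
```

View pics/punch.png

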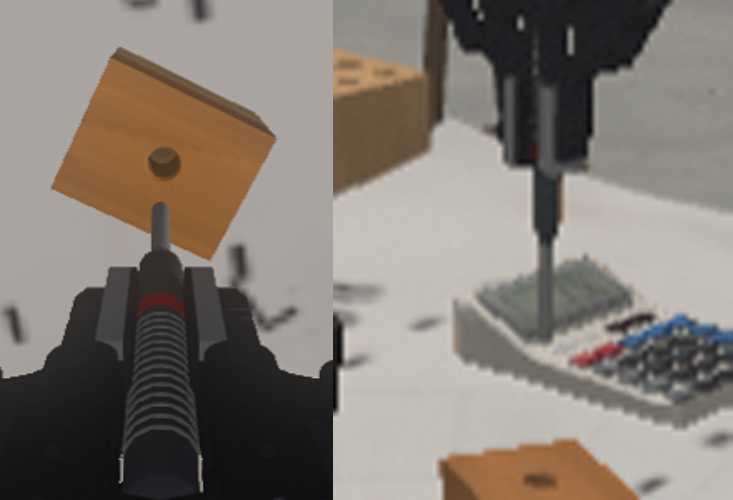

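The punch hangs straight. Its tip is at about (316.6,245) in the wrist view and (301.4,217.5) in the side view, both within 2 px of the prediction. I'll triangulate the tip and plan the move to the hole.

```bash
python3 - <<'E'
from h import *
w=cap('wrist');s=cap('side');P=monitor.get_state()['tcp_pos'];R=Ro.from_rotvec(monitor.get_state()['ee_rot'])
T=tri([w,s],[(316.6,243.5),(301.4,217.5)]);print('tri',T-P, R.inv().apply(T-P)); W=onplane(w,[(316.6,243.5)],P[2]-.076)[0];print('wrist',R.inv().apply(W-P))
h=(.5013,-.3043)
plan((.54,-.14,.205),(*h,.205),yaw=55)
E
```

```text
tri [-0.00134816 -0.00162498 -0.07509522] [-0.00173307 -0.00111945  0.07509656]
wrist [-0.00047754  0.00021292  0.07599983]
slide [-0.1673 -0.0549 -0.0003]
slide [-3.343e-01 -7.920e-02 -3.000e-04]
yaw now 85.02 rot [-1.100e-03  3.000e-04  5.239e-01] t 15.7 tcp [0.6092 0.0219 0.2046] gap 0.010359192176350096 F [ 0.39 -0.38 -1.05]
```

```bash
python3 -m crank '[{"hand":0,"slide":[-0.02,-0.006,0],"rotation":[0,0,0.03]},{"hand":0,"slide":[-0.055,-0.016,0],"rotation":[0,0,0.08]},{"hand":0,"slide":[-0.09,-0.025,0],"rotation":[0,0,0.14]},{"hand":0,"slide":[-0.125,-0.033,0],"rotation":[0,0,0.2]},{"hand":0,"slide":[-0.16,-0.041,0],"rotation":[0,0,0.26]},{"hand":0,"slide":[-0.195,-0.049,0],"rotation":[0,0,0.32]},{"hand":0,"slide":[-0.23,-0.057,0],"rotation":[0,0,0.38]},{"hand":0,"slide":[-0.265,-0.065,0],"rotation":[0,0,0.44]},{"hand":0,"slide":[-0.3,-0.072,0],"rotation":[0,0,0.5]},{"hand":0,"slide":[-0.325,-0.077,0],"rotation":[0,0,0.524]},{"hand":0,"slide":[-0.334,-0.079,0],"rotation":[0.0,0,0.524]},{"hand":0,"slide":[-0.334,-0.079,0],"rotation":[0,0,0.524]},{"hand":0,"slide":[-0.334,-0.079,0],"rotation":[0,0,0.524]}]'
python3 - <<'E'
from h import *
w=cap('wrist','w5');P=monitor.get_state()['tcp_pos'];R=Ro.from_rotvec(monitor.get_state()['ee_rot'])
print(P,proj(w,[P-[0,0,.076],(.5013,-.3043,.065),(.491,-.229,.095)]))
h=cv2.cvtColor(w['image'],cv2.COLOR_RGB2HSV);m=cv2.inRange(h,(100,90,60),(130,255,255))
u=proj(w,[(.5013,-.3043,.065)])[0].astype(int);k=np.zeros_like(m);k[u[1]-28:u[1]+28,u[0]-28:u[0]+28]=m[u[1]-28:u[1]+28,u[0]-28:u[0]+28]
p=cv2.findNonZero(k)
if p is not None: e=cv2.fitEllipse(cv2.convexHull(p));H=onplane(w,[e[0]],.065);print(e,len(p),H)
cv2.imwrite('pics/hover.png',cv2.resize(w['image'][100:320,200:440],(720,600 if 0 else 660))[:600,:,::-1])
E
```

```text
time_s: 17.32
tcp_pos: [0.5023, -0.3028, 0.2053]
ee_rot: [-2.785, -1.453, -0.001]
force: [0.7, -0.5, 0.5]
finger_gap: 0.0101
grasp_force: 58.5
[ 0.50224307 -0.302845    0.2053096 ] [[316.05047571 243.02572502]
 [316.17077472 218.50120982]
 [233.61156217 143.62311022]]
((315.8648986816406, 218.62860107421875), (31.771312713623047, 32.785484313964844), 95.87352752685547) 297 [[ 0.50106023 -0.30425051  0.065     ]]
```

View pics/hover.png

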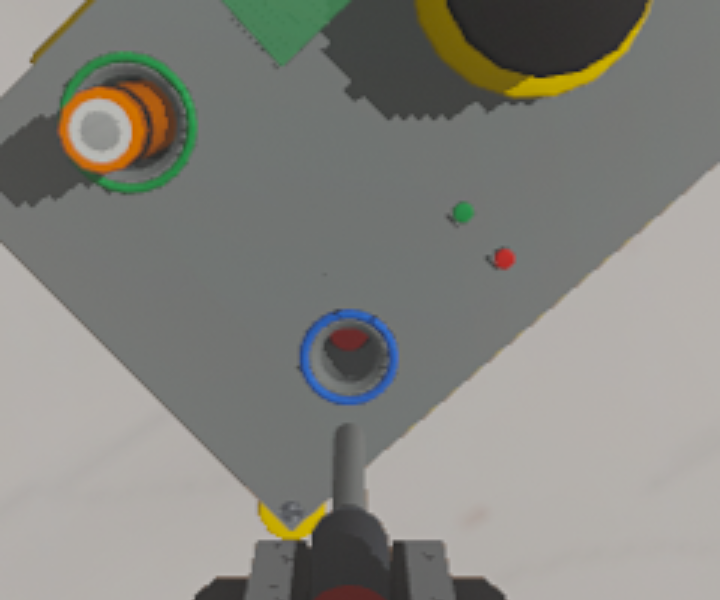

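The view shows the tip at (316,244) directly below the blue ring at (316,218.6), with the cell still seated. I'll shift 1 mm and descend until just above the button.

```bash
python3 -m crank '[{"hand":0,"slide":[-0.001,0,0.01],"rotation":[0,0,0]},{"hand":0,"slide":[-0.001,0,0.03],"rotation":[0,0,0]},{"hand":0,"slide":[-0.001,0,0.045],"rotation":[0,0,0]},{"hand":0,"slide":[-0.001,0,0.055],"rotation":[0,0,0]},{"hand":0,"slide":[-0.001,0,0.06],"rotation":[0,0,0]},{"hand":0,"slide":[-0.001,0,0.065],"rotation":[0,0,0]},{"hand":0,"slide":[-0.001,0,0.07],"rotation":[0,0,0]},{"hand":0,"slide":[-0.001,0,0.076],"rotation":[0,0,0]},{"hand":0,"slide":[-0.001,0,0.082],"rotation":[0,0,0]},{"hand":0,"slide":[-0.001,0,0.086],"rotation":[0,0,0]},{"hand":0,"slide":[-0.001,0,0.086],"rotation":[0,0,0]}]'
```

```text
time_s: 18.75
tcp_pos: [0.501, -0.3047, 0.119]
ee_rot: [-2.786, -1.45, 0.0]
force: [-1.6, -0.3, -0.4]
finger_gap: 0.0106
grasp_force: 58.5
```

The tip is inside the hole with no load on it. Now I'll press in small steps.

```bash
python3 -m crank '[{"hand":0,"slide":[0,0,0.003],"rotation":[0,0,0]},{"hand":0,"slide":[0,0,0.006],"rotation":[0,0,0]},{"hand":0,"slide":[0,0,0.008],"rotation":[0,0,0]},{"hand":0,"slide":[0,0,0.009],"rotation":[0,0,0]},{"hand":0,"slide":[0,0,0.009],"rotation":[0,0,0]},{"hand":0,"slide":[0,0,0.009],"rotation":[0,0,0]}]'
```

```text
time_s: 19.5
tcp_pos: [0.5012, -0.3049, 0.1104]
ee_rot: [2.787, 1.45, 0.0]
force: [0.0, 0.1, 3.7]
finger_gap: 0.0104
grasp_force: 58.7
```

```bash
python3 -m crank '[{"hand":0,"slide":[0,0,0.001],"rotation":[0,0,0]},{"hand":0,"slide":[0,0,0.0015],"rotation":[0,0,0]},{"hand":0,"slide":[0,0,0.0015],"rotation":[0,0,0]}]'; python3 -m crank '[{"hand":0,"slide":[0,0,0.0005],"rotation":[0,0,0]},{"hand":0,"slide":[0,0,0.001],"rotation":[0,0,0]},{"hand":0,"slide":[0,0,0.001],"rotation":[0,0,0]}]'
```

```text
time_s: 19.88
tcp_pos: [0.5013, -0.3049, 0.1088]
ee_rot: [2.787, 1.45, 0.0]
force: [-0.4, 0.3, 5.7]
finger_gap: 0.0102
grasp_force: 58.7
time_s: 20.25
tcp_pos: [0.5013, -0.3049, 0.108]
ee_rot: [2.786, 1.45, 0.0]
force: [-1.6, 2.0, 9.5]
finger_gap: 0.0106
grasp_force: 59.5
```

```bash
python3 -m crank '[{"hand":0,"slide":[0,0,0.0004],"rotation":[0,0,0]},{"hand":0,"slide":[0,0,0.0004],"rotation":[0,0,0]},{"hand":0,"slide":[0,0,0.0004],"rotation":[0,0,0]},{"hand":0,"slide":[0,0,0.0004],"rotation":[0,0,0]},{"hand":0,"slide":[0,0,0.0004],"rotation":[0,0,0]},{"hand":0,"slide":[0,0,0.0004],"rotation":[0,0,0]}]'
python3 - <<'E'
from h import *
for i in range(3):
    s=cap('side');print(monitor.get_state()['force'],monitor.get_state()['tcp_pos'])
cv2.imwrite('pics/final.png',cv2.resize(s['image'][150:260,340:450],(550,550),interpolation=cv2.INTER_CUBIC)[:,:,::-1])
E
```

```text
time_s: 21.0
tcp_pos: [0.5014, -0.3049, 0.1079]
ee_rot: [2.786, 1.45, 0.001]
force: [-1.8, 1.1, 11.3]
finger_gap: 0.0107
grasp_force: 59.9
[-1.32631413  1.68092661 12.02950718] [ 0.5014083  -0.30493459  0.10787566]
[-1.78741249  0.34304777 12.21032756] [ 0.50140692 -0.30492907  0.1078918 ]
[-2.19774893  0.47401481 11.97520682] [ 0.5013972  -0.30494711  0.10789325]
```

View pics/final.png

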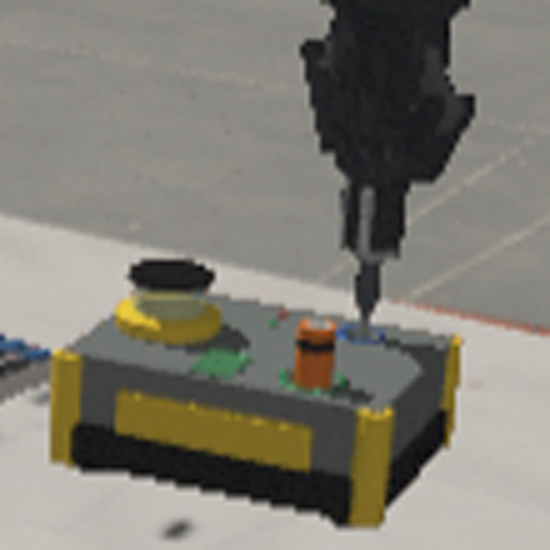

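The final picture shows the cell seated at (315,350) and the punch in the blue-ringed hole at (365,330). Force holds steady at about 12 N with the tool no longer moving down, so the button is at its stop.

```bash
python3 -c "
from rig import finish_job
print(finish_job())"
```

```text
the job is handed in; nothing more can be done
None
```

The job is handed in after about 21 s on the robot's clock: the cell sits on the bottom of its well, and the gripped punch is holding the reset button at its stop with about 12 N; the hand-in returned no verdict.

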